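# Set the sieve cap and tip the tumbling balls out of a jar

### The job

The clear tumbling jar holds three small brass balls and one thicker white plastic specimen rod. With the jar still upright, turn its blue cap by the black grip until the medium slot (the one the white line on the grip points at) is centred on the pouring side above the pan, then push the red lever over towards the pan to tip the jar, so that all three brass balls come out into the pan and the white rod stays in the jar. Leave everything else on the bench where it is.

Things in the scene. Friction and masses are not known exactly. Their poses are not given: they have to be found in the camera images.
- stand: Aluminium catch pan fixed to the bench, 4 mm thick, with two white uprights (45 x 10 mm, tops 170 mm high, at y = -72 and +72 mm) carrying the jar. Origin: on the bench under the jar's pivot. x points the way the jar pours, y to the lever side, z up. The pan spans x = -80 to 190 mm, y = -100 to 100 mm, rim 45 mm high.
- cap (a joint): Turn of the blue cap (120 mm across) about the jar's axis, rad, growing anticlockwise from above; stiff (0.08 N m), stays as left, range -2.3 to 2.3. 0 = medium slot on the pouring side (red tab on the jar). Medium slot: 22 mm wide, 104 degrees long. 120 degrees anticlockwise of it: wide opening, 36 mm; 120 degrees clockwise: sieve of 6 mm holes.
- cap_grip (a point): On the cap's axis, in the cap's upright black bar grip, 15 mm below the bar's top and 26 mm above the cap's flat top. The bar is 60 mm long, 16 mm thick. Frame turns with the cap: x along the bar towards the medium slot (white line on that half of the bar), y across the bar, z along the jar's axis.
- jar (a joint): Tilt of the jar about its level pivot, which runs along the stand's y, 150 mm above the bench. Rad: 0 = upright (start, a stop), growing as it tips towards the stand's +x, up to a stop at 2.18 (mouth facing obliquely down over the pan). Friction holds it at any tilt (0.25 N m: 3 to 8 N at the lever).
- jar_center (a point): Centre of the jar, on the pivot axis. The jar is a clear cylinder 112 mm across (104 inside) and 110 mm high, from 55 mm below to 55 mm above this point. z is the jar's own axis, x points to the pouring side when upright.
- lever_grip (a point): Mid-point of the red lever bar's free length: round, 14 mm thick, parallel to the stand's y, spanning y = 88 to 187 mm there (this point 145), 100 mm from the pivot axis. Jar upright: 87 mm behind the pivot (-x), 50 mm above it; it swings over the top with the jar, ending 91 mm ahead (+x), 42 mm above it. A steel arm joins it to the pivot at y = 88.
- ball1: Small polished brass ball, 16 mm in diameter, 18 g, starts in the jar. Origin: its centre.
- ball2: Small polished brass ball, 16 mm in diameter, 18 g, starts in the jar. Origin: its centre.
- ball3: Small polished brass ball, 16 mm in diameter, 18 g, starts in the jar. Origin: its centre.
- rod: White plastic specimen rod, 26 mm thick, 84 mm long, about 45 g, lies in the jar at the start, along the pivot, and must stay in it. Origin: its middle; y along it.
- bottle: Amber bottle, 56 mm across, 130 mm high, standing to the right of the stand. Origin: centre of its underside.
- beaker: Glass beaker, 72 mm across, 90 mm high, standing to the left of the pan, beyond the lever. Origin: centre of its underside.
- dish: Round clear dish, 90 mm across, 15 mm high. Origin: centre of its underside.
- slidebox: Green slide box, 85 x 160 x 32 mm. Origin: centre of its underside.
- driver: Screwdriver lying on the bench, 170 mm long.
- objective: Steel microscope objective standing on the bench, 34 mm across, 62 mm high. Origin: centre of its underside.
- notebook: Blue notebook, 210 x 150 x 14 mm. Origin: centre of its underside.

How it is judged (in metres and radians):
On the way, in this order (a step that is already met when the one before it is completed fails the run):
1. the medium slot is centred on the pouring side (within 0.25 rad) while the jar is upright (tilted less than 0.25 rad) (value of joint cap between -0.25 and 0.25 rad and value of joint jar below 0.25 rad), for 0.2 s.
2. the jar is tipped well over (tilt above 1.75 rad) with the medium slot still on the pouring side (within 0.35 rad) (value of joint cap between -0.35 and 0.35 rad and value of joint jar above 1.75 rad), for 0.2 s.
At the end, for the whole second after the job is handed in: All three brass balls lie in the pan (inside its walls and below their 45 mm rim) and the white rod is inside the jar (its centre within 55 mm of the jar's centre); the jar may be left tipped or be set upright again (x of ball1 in the frame of stand between -0.08 and 0.19 m and y of ball1 in the frame of stand between -0.1 and 0.1 m and z of each of ball1, ball2, ball3 in the frame of stand below 0.045 m and x of ball2 in the frame of stand between -0.08 and 0.19 m and y of ball2 in the frame of stand between -0.1 and 0.1 m and x of ball3 in the frame of stand between -0.08 and 0.19 m and y of ball3 in the frame of stand between -0.1 and 0.1 m and distance between rod and jar_center below 0.055 m); the robot touches nothing.
It fails at once if the jar is tipped (beyond 0.6 rad) while the medium slot is more than 0.45 rad off the pouring side (value of joint jar above 0.6 rad and not (value of joint cap between -0.45 and 0.45 rad)).
It fails at once if the white rod leaves the jar (distance between rod and jar_center above 0.07 m).
It fails at once if one of the other things on the bench is displaced by more than 30 mm (distance of any of bottle, beaker, dish, slidebox, driver, objective, notebook from where it was at the start of the episode above 0.03 m).
It also fails if it takes over 53 s, if anything falls off the work surface, if the arm or the gripper's body presses on something with over 40 N, if the wrist force passes 120 N, or if a joint passes its speed limit or range.

### The arm

A 6-joint arm with a two-finger parallel gripper is mounted at the origin on the work surface. World frame = base frame: x ahead of the robot, y to its left, z up, the work surface at z = 0. Lengths are in m, angles in degrees, forces in N, time in s.
With the tool pointing down it reaches from about 0.375 to 0.975 m from the base axis. Payload 3.8 kg.
Tool frame: the origin (TCP) lies at the very end of the fingers, on their centre line; the grasp point (between the pads) lies 19 mm behind it; x points along the fingers, z is the direction in which the jaws open and shut, and the axes are right-handed (so a half turn about x gives the same grasp; the last joint's range is limited). The gripper opens to 88 mm and grips with 3 to 60 N. Pads are 18 mm wide; open, the fingers measure 123 mm over their backs; the gripper's body (75 mm by 187 mm) begins 45 mm behind the grasp point.
Start: joints at [-71.9, 15.12, 91.902, -0, 72.978, -2.114], TCP at [0.233, -0.633, 0.239] pointing down, gripper open.
Joint ranges: [-150.88, 150.88], [-54.13, 125.18], [17.81, 147.31], [-75.09, 255.09], [0, 152.58], [-146.25, 146.25]. Speed limits (degrees/s): [147.25, 147.25, 180, 180, 180, 180].

### API

Orientations are given as a 3x3 rotation matrix whose columns are the frame's x, y, z axes.
In Python, from rig import env gives the robot as it stands.
- The arm moves only by the shell command python3 -m crank 'ROWS' [OPENING] [FORCE]. ROWS is JSON, a list of rows, each an object of numbers: "tx", "ty", "tz": the shift along the world's x, y, z in m; "rx", "ry", "rz": the turn, a rotation vector about the world's x, y, z in degrees. A call has 1 to 12 rows; each row is the pose to reach, as a shift and turn from the pose commanded when the call began; what a row does not reach only later rows make up. A row lasts 1/8 s, in which the tool goes at most 62.5 mm and 10.7 degrees, less where a joint would pass 70% of its speed; a pose out of reach is approached as far as the arm can. A call with a gripper value outside its range is refused whole. OPENING is the opening in per cent of the stroke, from 0 (shut) to 100 (fully open), set as the call begins (- or left out, the last holds). The fingers move at their own pace and stop on an object; FORCE is the grip in N (left out, the last holds). Time passes only in rows, so rows that repeat a pose let the fingers close. It gives the time, the measured TCP pose, the force and the opening at its end, in the units of the state.
- env.read_state(): the state, without advancing time (a new reading comes with each control period).
- env.grab_frame(name): name is "scene" or "top" or "wrist"; returns (picture, depth): 480x640x3 uint8, red, green, blue; 480x640 float32, m along the optical axis (not along the pixel's ray), 0 where there is no reading.
- env.camera_params(name): a dict with "mtx" (3x3 intrinsics, pixels), "world_from_camera" (4x4, takes a point from camera to world coordinates); the wrist camera has in their place "mount" (4x4, takes a point from camera to tool coordinates, whose origin is the TCP and whose axes are the tool frame's). Camera axes: x right, y down, z forward; pixel columns grow to the right and rows downward; lengths in m; the calibration is good to about 2 mm. The wrist camera is an equidistant fisheye: a pixel r from the principal point sees the ray r / f radians off the axis. A picture is of the moment at which its call begins: read the wrist's pose just before it. camera_params takes no time and is no camera call.
- env.job_done(): hands the job in, once; it reports no verdict.
The state is a dict: "clock": time; "joints": joint angles; "joint_vel": joint speeds; "joint_torque": joint torques, N m; "tool_pos": TCP position; "ee_rot": TCP orientation; "ft_force": force on the tool from outside, world axes, zero at the start; "wrist_torque": the same for the moment, N m; "finger_gap": finger opening in m.
Only numpy, scipy, OpenCV 4.12 (cv2) and the standard library are available. Lean on these libraries where they do the work, as an engineer would, in place of code of your own. Each camera call takes 0.05 s, during which the arm holds its last target. There are 200 camera calls.

## Working session

There is one attempt and no reset: what is moved stays moved. The work goes in short steps, Python scripts to look and compute and a shell command to move; the robot and the scene stay as the last step left them, time stands still between calls to the robot, and variables do not carry over. Pictures are saved under pics/ and viewed, about 8 in all and at most 12, crops included, and the job is handed in when it is done.

```bash
mkdir -p pics; ls; python3 - <<'E'
from rig import env
import cv2,numpy as np
for n in("scene","top"):
    p,d=env.grab_frame(n); cv2.imwrite(f"pics/{n}0.png",p[:,:,::-1]); np.savez(f"pics/{n}0.npz",p=p,d=d)
    c=env.camera_params(n); print(n,c["mtx"],c["world_from_camera"].round(3))
s=env.read_state();print(s["clock"],s["tool_pos"],s["ee_rot"])
E
```

```text
pics
scene [[461.1785087    0.         319.96410747]
 [  0.         461.1785087  233.9957475 ]
 [  0.           0.           1.        ]] [[ 0.253  0.55  -0.796  1.359]
 [ 0.968 -0.152  0.202 -0.209]
 [-0.01  -0.821 -0.571  0.763]
 [ 0.     0.     0.     1.   ]]
top [[487.9968963    0.         316.3419302 ]
 [  0.         487.9968963  240.61881666]
 [  0.           0.           1.        ]] [[-0.015 -0.996  0.089  0.44 ]
 [-1.     0.016  0.009  0.013]
 [-0.011 -0.089 -0.996  1.357]
 [ 0.     0.     0.     1.   ]]
0.1 [ 0.23299406 -0.6328449   0.23751275] [[-6.35132651e-04  9.38430550e-01  3.45467363e-01]
 [ 1.89933792e-03  3.45467942e-01 -9.38428630e-01]
 [-9.99997995e-01  6.01325978e-05 -2.00181470e-03]]
```

View pics/scene0.png

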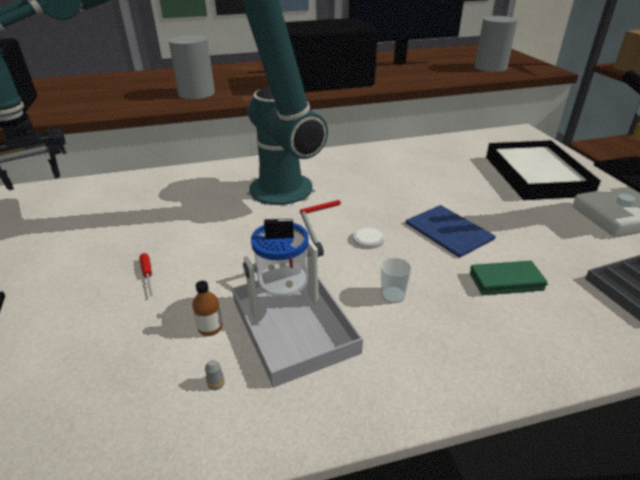

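View pics/top0.png

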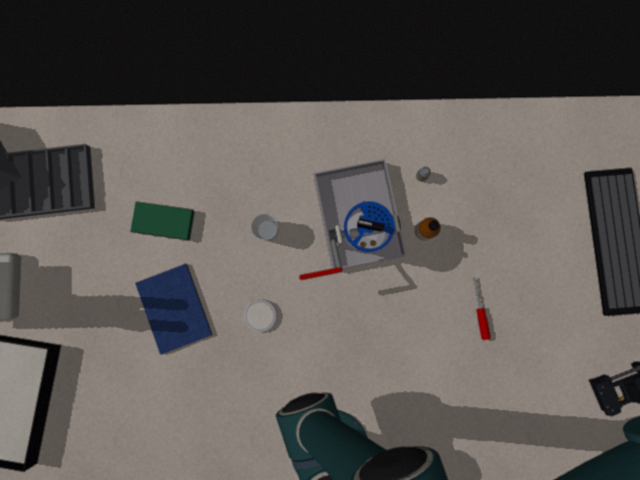

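```bash
cat > h.py <<'E'
import numpy as np,cv2
from rig import env
def cloud(n,p=None,d=None):
    c=env.camera_params(n)
    if p is None: p,d=env.grab_frame(n)
    K=c["mtx"];v,u=np.mgrid[:480,:640]
    P=np.stack([(u-K[0,2])/K[0,0]*d,(v-K[1,2])/K[1,1]*d,d,np.ones_like(d)],-1)@c["world_from_camera"].T
    return p,d,P[...,:3],cv2.cvtColor(p,cv2.COLOR_RGB2HSV)
E
python3 - <<'E'
from h import *
z=np.load("pics/top0.npz");p,d,P,h=cloud("top",z["p"],z["d"])
v,u=np.mgrid[:480,:640]
roi=(u>290)&(u<415)&(v>150)&(v<285)&(d>0)
H,S,V=[h[...,i].astype(int) for i in range(3)]
red=roi&((H<8)|(H>172))&(S>150)&(V>80)
blue=roi&(H>100)&(H<125)&(S>150)
blk=roi&(V<45)&(u>350)&(u<390)&(v>210)&(v<240)
for n,m in(("red",red),("blue",blue),("blk",blk)):
    q=P[m];print(n,m.sum(),np.median(q,0).round(4),np.percentile(q,5,0).round(4),np.percentile(q,95,0).round(4))
    if n!="blue":
        q=q[np.abs(q[:,2]-np.median(q[:,2]))<.02];c=q[:,:2].mean(0);e=np.linalg.svd(q[:,:2]-c)[2][0];t=(q[:,:2]-c)@e;print(c.round(4),e.round(3),np.degrees(np.arctan2(e[1],e[0])),t.min(),t.max())
E0=cv2.fitEllipse(cv2.findContours(blue.astype(np.uint8),0,1)[0].__iter__().__next__()) 
print(E0)
pts=cv2.convexHull(np.argwhere(blue)[:,::-1].astype(np.int32));print(cv2.minEnclosingCircle(pts))
# pan rim: points z ~0.045
rim=roi&(P[...,2]>.035)&(P[...,2]<.055)
r=cv2.minAreaRect(P[rim][:,:2].astype(np.float32));print("rim",rim.sum(),r,cv2.boxPoints(r))
a=cv2.resize(p[150:285,290:415],None,fx=4,fy=4,interpolation=cv2.INTER_CUBIC)
s=np.load("pics/scene0.npz")["p"][190:390,225:370];s=cv2.resize(s,(0,0),fx=2.7,fy=2.7,interpolation=cv2.INTER_CUBIC)
o=np.zeros((540,800,3),np.uint8);o[:,:500]=a;s=s[:540,:300];o[:s.shape[0],500:500+s.shape[1]]=s
cv2.imwrite("pics/c1.png",o[:,:,::-1])
E
```

```text
red 188 [0.4668 0.015  0.2075] [ 0.4579 -0.0287  0.2034] [0.4759 0.0586 0.2113]
[0.4668 0.0149] [ 0.179 -0.984] -79.71457673254027 -0.04952237338609205 0.04961234398561173
blue 1010 [ 0.5896 -0.1085  0.2132] [ 0.5237 -0.1525  0.2094] [ 0.6263 -0.0509  0.219 ]
blk 144 [ 0.571  -0.1083  0.2526] [ 0.5641 -0.1265  0.2284] [ 0.58   -0.076   0.2564]
[ 0.5722 -0.1056] [-0.15  -0.989] -98.63869258330392 -0.0337471817792724 0.024132493774480086
((368.82757568359375, 226.29408264160156), (48.81804275512695, 49.05116271972656), 72.184814453125)
((368.81060791015625, 226.60606384277344), 25.196781158447266)
rim 602 ((0.6307305693626404, -0.09198464453220367), (0.270982563495636, 0.20056147873401642), 10.2763032913208) [[ 0.4795231  -0.01748352]
 [ 0.5153023  -0.21482779]
 [ 0.7819381  -0.16648577]
 [ 0.74615884  0.0308585 ]]
```

View pics/c1.png

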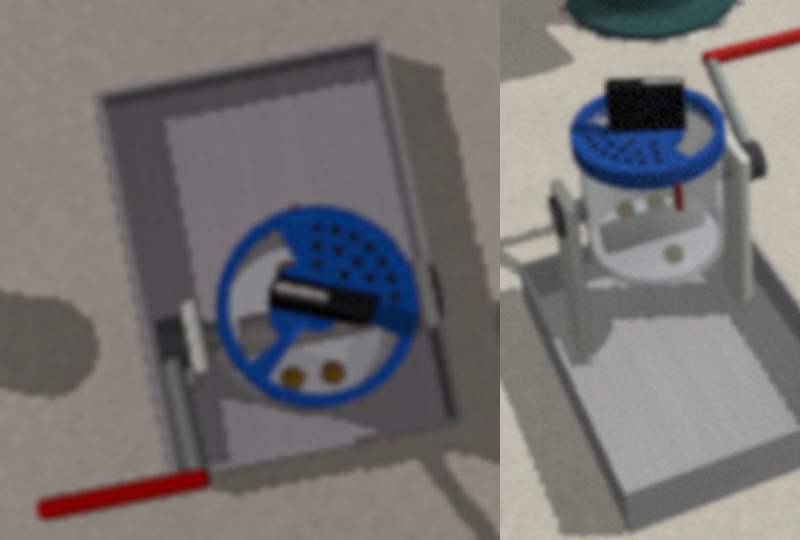

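The scene is clear. The stand is yawed about 10.3°, with its origin near (0.577, -0.102). The bar's white half, at crop pixels (285–325, 290), points to world +y, so the cap is at about +70° and has to turn clockwise.

```bash
python3 - <<'E'
from h import *
z=np.load("pics/top0.npz");p,d,P,h=cloud("top",z["p"],z["d"])
v,u=np.mgrid[:480,:640]
m=(u>340)&(u<400)&(v>200)&(v<250)&(P[...,2]>.243)&(P[...,2]<.27)&(d>0)
q=P[m][:,:2].astype(np.float32);r=cv2.minAreaRect(q);print(m.sum(),r,P[m][:,2].mean());e=np.linalg.svd(q-q.mean(0))[2][0];print(q.mean(0),np.degrees(np.arctan2(e[1],e[0])))
E
python3 -m crank '[{"tz":0.06,"ty":0.03},{"tx":0.03,"ty":0.08,"tz":0.12,"rz":10},{"tx":0.064,"ty":0.13,"tz":0.12,"rz":20},{"tx":0.1,"ty":0.18,"tz":0.12,"rz":30},{"tx":0.13,"ty":0.23,"tz":0.12,"rz":40},{"tx":0.16,"ty":0.28,"tz":0.12,"rz":50},{"tx":0.2,"ty":0.33,"tz":0.12,"rz":60},{"tx":0.24,"ty":0.38,"tz":0.12,"rz":60},{"tx":0.28,"ty":0.43,"tz":0.12,"rz":60},{"tx":0.31,"ty":0.48,"tz":0.12,"rz":60},{"tx":0.344,"ty":0.531,"tz":0.12,"rz":60},{"tx":0.344,"ty":0.531,"tz":0.12,"rz":60}]' 100 40
```

```text
193 ((0.5759842395782471, -0.10078127682209015), (0.05918893590569496, 0.016688348725438118), 76.78427124023438) 0.2531746608758781
[ 0.57547754 -0.10070275] -102.81197validation failed for argument at $[0]...
```

The bar top measures 59 x 17 mm at z = 0.253, which matches the sizes given, and its angle is 77°. The rows were refused, so I'll try giving all six keys in each row.

```bash
python3 -m crank '[{"tx":0,"ty":0.03,"tz":0.05,"rx":0,"ry":0,"rz":0}]' 100 40; echo; python3 -c "
from rig import env
s=env.read_state();print(s['clock'],s['tool_pos'])"; python3 -m crank --help | head -30
```

```text
clock: 0.22
tool_pos: [0.232, -0.6011, 0.2821]
ee_rot: [[-0.004, 0.939, 0.345], [0.011, 0.345, -0.939], [-1.0, 0.0, -0.012]]
ft_force: [0.5, -0.2, 0.7]
finger_gap: 0.0882

0.225 [ 0.23195413 -0.60113246  0.28207334]invalid input: not JSON, or not a number
```

```bash
python3 -m crank '[{"tx":0.03,"ty":0.05,"tz":0.03,"rx":0,"ry":0,"rz":8},{"tx":0.06,"ty":0.1,"tz":0.07,"rx":0,"ry":0,"rz":16},{"tx":0.1,"ty":0.15,"tz":0.07,"rx":0,"ry":0,"rz":24},{"tx":0.13,"ty":0.2,"tz":0.07,"rx":0,"ry":0,"rz":32},{"tx":0.17,"ty":0.25,"tz":0.07,"rx":0,"ry":0,"rz":40},{"tx":0.2,"ty":0.3,"tz":0.07,"rx":0,"ry":0,"rz":48},{"tx":0.24,"ty":0.35,"tz":0.07,"rx":0,"ry":0,"rz":57},{"tx":0.27,"ty":0.4,"tz":0.07,"rx":0,"ry":0,"rz":57},{"tx":0.31,"ty":0.45,"tz":0.07,"rx":0,"ry":0,"rz":57},{"tx":0.343,"ty":0.502,"tz":0.07,"rx":0,"ry":0,"rz":57},{"tx":0.343,"ty":0.502,"tz":0.07,"rx":0,"ry":0,"rz":57},{"tx":0.343,"ty":0.502,"tz":0.07,"rx":0,"ry":0,"rz":57}]' 100 40
python3 - <<'E'
from rig import env
import cv2,numpy as np
s=env.read_state();print(s["clock"],s["tool_pos"],s["joints"],np.degrees(np.arctan2(s["ee_rot"][1][2],s["ee_rot"][0][2])))
p,d=env.grab_frame("wrist");cv2.imwrite("pics/w1.png",p[:,:,::-1])
E
```

```text
clock: 1.72
tool_pos: [0.5759, -0.1013, 0.358]
ee_rot: [[-0.002, 0.22, 0.975], [-0.0, 0.975, -0.22], [-1.0, -0.001, -0.001]]
ft_force: [0.3, -0.7, 0.3]
finger_gap: 0.0883
1.725 [ 0.57589847 -0.10131971  0.35803754] [-1.23952244e+01  2.49082514e+00  9.39601223e+01 -4.05107587e-02
  8.36308745e+01  3.27620768e-01] -12.718351407863652
```

View pics/w1.png

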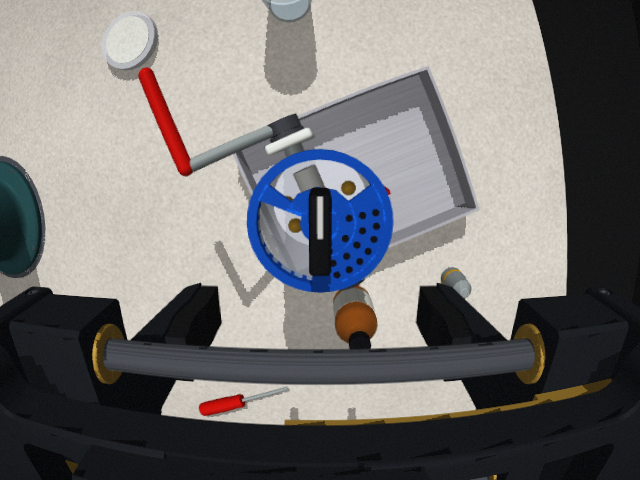

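The wrist view shows the bar (320, 230) aligned and midway between the fingers, with its white line toward +y. Next I'll descend, grip and turn.

```bash
python3 -m crank '[{"tx":0,"ty":0,"tz":-0.05,"rx":0,"ry":0,"rz":0},{"tx":0,"ty":0,"tz":-0.1,"rx":0,"ry":0,"rz":0},{"tx":0,"ty":0,"tz":-0.125,"rx":0,"ry":0,"rz":0},{"tx":0,"ty":0,"tz":-0.135,"rx":0,"ry":0,"rz":0},{"tx":0,"ty":0,"tz":-0.135,"rx":0,"ry":0,"rz":0}]' 100 40
python3 -m crank '[{"tx":0,"ty":0,"tz":0,"rx":0,"ry":0,"rz":0},{"tx":0,"ty":0,"tz":0,"rx":0,"ry":0,"rz":0},{"tx":0,"ty":0,"tz":0,"rx":0,"ry":0,"rz":0},{"tx":0,"ty":0,"tz":0,"rx":0,"ry":0,"rz":0},{"tx":0,"ty":0,"tz":0,"rx":0,"ry":0,"rz":0},{"tx":0,"ty":0,"tz":0,"rx":0,"ry":0,"rz":0}]' 0 40
```

```text
clock: 2.4
tool_pos: [0.5758, -0.1025, 0.2238]
ee_rot: [[-0.0, 0.223, 0.975], [-0.0, 0.975, -0.223], [-1.0, -0.0, -0.0]]
ft_force: [-0.3, 1.3, 1.3]
finger_gap: 0.0882
clock: 3.15
tool_pos: [0.5762, -0.1013, 0.2236]
ee_rot: [[-0.0, 0.221, 0.975], [0.0, 0.975, -0.221], [-1.0, 0.0, -0.0]]
ft_force: [-0.2, -0.1, -0.1]
finger_gap: 0.03
```

```bash
python3 -m crank '[{"tx":0,"ty":0,"tz":0,"rx":0,"ry":0,"rz":0},{"tx":0,"ty":0,"tz":0,"rx":0,"ry":0,"rz":0},{"tx":0,"ty":0,"tz":0,"rx":0,"ry":0,"rz":0},{"tx":0,"ty":0,"tz":0,"rx":0,"ry":0,"rz":0}]' 0 40
```

```text
clock: 3.65
tool_pos: [0.5766, -0.1015, 0.2237]
ee_rot: [[0.001, 0.221, 0.975], [-0.0, 0.975, -0.221], [-1.0, 0.0, 0.001]]
ft_force: [3.0, -0.3, -2.3]
finger_gap: 0.0154
```

```bash
python3 -m crank '[{"tx":0,"ty":0,"tz":0,"rx":0,"ry":0,"rz":-8},{"tx":0,"ty":0,"tz":0,"rx":0,"ry":0,"rz":-16},{"tx":0,"ty":0,"tz":0,"rx":0,"ry":0,"rz":-24},{"tx":0,"ty":0,"tz":0,"rx":0,"ry":0,"rz":-32},{"tx":0,"ty":0,"tz":0,"rx":0,"ry":0,"rz":-40},{"tx":0,"ty":0,"tz":0,"rx":0,"ry":0,"rz":-48},{"tx":0,"ty":0,"tz":0,"rx":0,"ry":0,"rz":-56},{"tx":0,"ty":0,"tz":0,"rx":0,"ry":0,"rz":-64},{"tx":0,"ty":0,"tz":0,"rx":0,"ry":0,"rz":-67},{"tx":0,"ty":0,"tz":0,"rx":0,"ry":0,"rz":-67},{"tx":0,"ty":0,"tz":0,"rx":0,"ry":0,"rz":-67}]' 0 40
python3 -m crank '[{"tx":0,"ty":0,"tz":0,"rx":0,"ry":0,"rz":0},{"tx":0,"ty":0,"tz":0,"rx":0,"ry":0,"rz":0},{"tx":0,"ty":0,"tz":0,"rx":0,"ry":0,"rz":0},{"tx":0,"ty":0,"tz":0,"rx":0,"ry":0,"rz":0},{"tx":0,"ty":0,"tz":0,"rx":0,"ry":0,"rz":0},{"tx":0,"ty":0,"tz":0,"rx":0,"ry":0,"rz":0}]' 80
python3 -m crank '[{"tx":0,"ty":0,"tz":0.04,"rx":0,"ry":0,"rz":0},{"tx":0,"ty":0,"tz":0.09,"rx":0,"ry":0,"rz":0},{"tx":0,"ty":0,"tz":0.14,"rx":0,"ry":0,"rz":0},{"tx":-0.03,"ty":0.03,"tz":0.14,"rx":0,"ry":0,"rz":10},{"tx":-0.06,"ty":0.06,"tz":0.14,"rx":0,"ry":0,"rz":20},{"tx":-0.08,"ty":0.09,"tz":0.14,"rx":0,"ry":0,"rz":30},{"tx":-0.11,"ty":0.127,"tz":0.14,"rx":0,"ry":0,"rz":40},{"tx":-0.11,"ty":0.127,"tz":0.14,"rx":0,"ry":0,"rz":50},{"tx":-0.11,"ty":0.127,"tz":0.14,"rx":0,"ry":0,"rz":60},{"tx":-0.11,"ty":0.127,"tz":0.14,"rx":0,"ry":0,"rz":70},{"tx":-0.11,"ty":0.127,"tz":0.14,"rx":0,"ry":0,"rz":80},{"tx":-0.11,"ty":0.127,"tz":0.14,"rx":0,"ry":0,"rz":90}]' 80
python3 - <<'E'
from h import *
s=env.read_state();print(s["clock"],s["tool_pos"],s["joints"],np.degrees(np.arctan2(s["ee_rot"][1][2],s["ee_rot"][0][2])))
p,d=env.grab_frame("wrist");cv2.imwrite("pics/w2.png",p[:,:,::-1])
p,d,P,h=cloud("top");cv2.imwrite("pics/t2.png",p[:,:,::-1])
v,u=np.mgrid[:480,:640]
m=(u>340)&(u<400)&(v>200)&(v<250)&(P[...,2]>.243)&(P[...,2]<.27)&(d>0)
if m.sum()>20: print(m.sum(),cv2.minAreaRect(P[m][:,:2].astype(np.float32)))
E
```

```text
clock: 5.03
tool_pos: [0.5748, -0.0996, 0.2236]
ee_rot: [[-0.003, 0.984, 0.177], [0.003, 0.177, -0.984], [-1.0, -0.003, -0.004]]
ft_force: [-2.1, 5.1, 2.2]
finger_gap: 0.0157
clock: 5.78
tool_pos: [0.5762, -0.1015, 0.2237]
ee_rot: [[-0.0, 0.984, 0.177], [0.0, 0.177, -0.984], [-1.0, -0.0, -0.0]]
ft_force: [-0.9, -0.3, -1.0]
finger_gap: 0.0702
clock: 7.28
tool_pos: [0.4662, 0.0256, 0.3638]
ee_rot: [[0.0, -0.183, 0.983], [-0.0, 0.983, 0.183], [-1.0, -0.0, 0.0]]
ft_force: [-0.1, 0.6, 0.1]
finger_gap: 0.0706
7.275 [0.46615681 0.02559218 0.36377004] [ 8.64406017e-02 -1.10130238e+01  1.05970820e+02 -1.88081999e-03
  8.50350153e+01 -1.04594344e+01] 10.546037809506043
194 ((0.5762519836425781, -0.10105955600738525), (0.06029212102293968, 0.016538050025701523), 9.095643043518066)
```

View pics/w2.png

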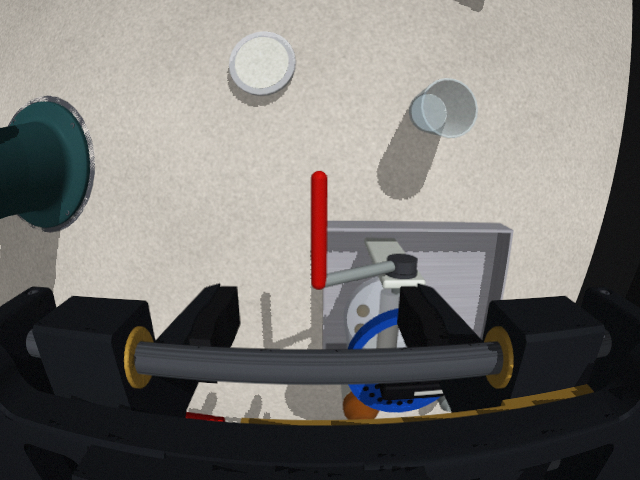

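The cap now reads 9.1° against a stand yaw of 10.3°, so the slot is about 0.02 rad off and step 1 should be met. The lever (320, 230) lies centred between the fingers. Next I'll descend and grip it.

```bash
python3 -m crank '[{"tx":0,"ty":0,"tz":-0.05,"rx":0,"ry":0,"rz":0},{"tx":0,"ty":0,"tz":-0.1,"rx":0,"ry":0,"rz":0},{"tx":0,"ty":0,"tz":-0.15,"rx":0,"ry":0,"rz":0},{"tx":0,"ty":0,"tz":-0.175,"rx":0,"ry":0,"rz":0},{"tx":0,"ty":0,"tz":-0.182,"rx":0,"ry":0,"rz":0},{"tx":0,"ty":0,"tz":-0.182,"rx":0,"ry":0,"rz":0}]' 80 20
python3 -m crank '[{"tx":0,"ty":0,"tz":0,"rx":0,"ry":0,"rz":0},{"tx":0,"ty":0,"tz":0,"rx":0,"ry":0,"rz":0},{"tx":0,"ty":0,"tz":0,"rx":0,"ry":0,"rz":0},{"tx":0,"ty":0,"tz":0,"rx":0,"ry":0,"rz":0},{"tx":0,"ty":0,"tz":0,"rx":0,"ry":0,"rz":0},{"tx":0,"ty":0,"tz":0,"rx":0,"ry":0,"rz":0},{"tx":0,"ty":0,"tz":0,"rx":0,"ry":0,"rz":0},{"tx":0,"ty":0,"tz":0,"rx":0,"ry":0,"rz":0}]' 0 20
```

```text
clock: 8.12
tool_pos: [0.4666, 0.0256, 0.1822]
ee_rot: [[0.0, -0.176, 0.984], [0.0, 0.984, 0.176], [-1.0, -0.0, 0.0]]
ft_force: [0.1, -0.2, 1.1]
finger_gap: 0.0705
clock: 9.12
tool_pos: [0.4664, 0.0256, 0.1817]
ee_rot: [[0.0, -0.177, 0.984], [0.0, 0.984, 0.177], [-1.0, 0.0, 0.0]]
ft_force: [1.7, -0.3, 0.2]
finger_gap: 0.013
```

Gripped. I'll follow the arc to 60° first, then check.

```bash
python3 -m crank '[{"tx":0.005,"ty":0.001,"tz":0.007,"rx":0,"ry":0,"rz":0},{"tx":0.010,"ty":0.002,"tz":0.014,"rx":0,"ry":0,"rz":0},{"tx":0.016,"ty":0.003,"tz":0.021,"rx":0,"ry":0,"rz":0},{"tx":0.022,"ty":0.004,"tz":0.027,"rx":0,"ry":0,"rz":0},{"tx":0.029,"ty":0.005,"tz":0.032,"rx":0,"ry":0,"rz":0},{"tx":0.036,"ty":0.0065,"tz":0.0365,"rx":0,"ry":0,"rz":0},{"tx":0.044,"ty":0.008,"tz":0.0405,"rx":0,"ry":0,"rz":0},{"tx":0.052,"ty":0.0095,"tz":0.044,"rx":0,"ry":0,"rz":0},{"tx":0.060,"ty":0.011,"tz":0.0465,"rx":0,"ry":0,"rz":0},{"tx":0.068,"ty":0.0125,"tz":0.0485,"rx":0,"ry":0,"rz":0},{"tx":0.077,"ty":0.014,"tz":0.0495,"rx":0,"ry":0,"rz":0},{"tx":0.0855,"ty":0.0155,"tz":0.05,"rx":0,"ry":0,"rz":0}]' 0 20
```

```text
clock: 10.62
tool_pos: [0.5521, 0.0412, 0.2319]
ee_rot: [[-0.001, -0.177, 0.984], [0.0, 0.984, 0.177], [-1.0, 0.0, -0.001]]
ft_force: [-5.1, -1.2, -1.7]
finger_gap: 0.0124
```

```bash
python3 -m crank '[{"tx":0.0085,"ty":0.0015,"tz":-0.0005,"rx":0,"ry":0,"rz":0},{"tx":0.017,"ty":0.003,"tz":-0.0015,"rx":0,"ry":0,"rz":0},{"tx":0.0255,"ty":0.0045,"tz":-0.0035,"rx":0,"ry":0,"rz":0},{"tx":0.0335,"ty":0.006,"tz":-0.006,"rx":0,"ry":0,"rz":0},{"tx":0.0415,"ty":0.0075,"tz":-0.0095,"rx":0,"ry":0,"rz":0},{"tx":0.049,"ty":0.009,"tz":-0.0135,"rx":0,"ry":0,"rz":0},{"tx":0.0565,"ty":0.010,"tz":-0.018,"rx":0,"ry":0,"rz":0},{"tx":0.0635,"ty":0.0115,"tz":-0.0235,"rx":0,"ry":0,"rz":0},{"tx":0.0695,"ty":0.0125,"tz":-0.0295,"rx":0,"ry":0,"rz":0},{"tx":0.0755,"ty":0.0135,"tz":-0.0355,"rx":0,"ry":0,"rz":0},{"tx":0.0805,"ty":0.0145,"tz":-0.0425,"rx":0,"ry":0,"rz":0},{"tx":0.085,"ty":0.0155,"tz":-0.05,"rx":0,"ry":0,"rz":0}]' 0 20
python3 -m crank '[{"tx":0.002,"ty":0,"tz":-0.004,"rx":0,"ry":0,"rz":0},{"tx":0.003,"ty":0.0005,"tz":-0.0065,"rx":0,"ry":0,"rz":0},{"tx":0.003,"ty":0.0005,"tz":-0.0065,"rx":0,"ry":0,"rz":0},{"tx":0.003,"ty":0.0005,"tz":-0.0065,"rx":0,"ry":0,"rz":0},{"tx":0.003,"ty":0.0005,"tz":-0.0065,"rx":0,"ry":0,"rz":0},{"tx":0.003,"ty":0.0005,"tz":-0.0065,"rx":0,"ry":0,"rz":0}]' 0 20
python3 - <<'E'
from h import *
for i,(n,(a,b,c,e)) in enumerate((("top",(140,285,290,420)),("scene",(180,390,220,380)))):
    p,d=env.grab_frame(n);q=cv2.resize(p[a:b,c:e],(390,500),interpolation=cv2.INTER_CUBIC)
    o=q if i==0 else np.hstack([o,q])
cv2.imwrite("pics/c3.png",o[:,:,::-1])
E
```

```text
clock: 12.12
tool_pos: [0.6359, 0.0563, 0.1814]
ee_rot: [[-0.003, -0.177, 0.984], [-0.001, 0.984, 0.177], [-1.0, -0.0, -0.003]]
ft_force: [-8.7, -2.5, -0.2]
finger_gap: 0.0127
clock: 12.88
tool_pos: [0.6392, 0.0569, 0.1749]
ee_rot: [[-0.002, -0.177, 0.984], [-0.0, 0.984, 0.177], [-1.0, 0.0, -0.002]]
ft_force: [-5.8, -2.8, -1.9]
finger_gap: 0.0125
```

View pics/c3.png

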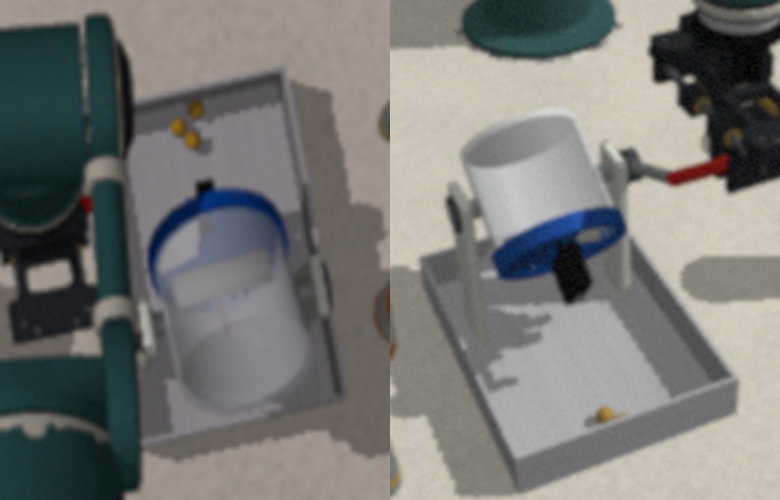

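The top view shows three balls at (178,127), (192,141) and (196,110), at the far end of the pan. The white rod lies inside the tipped jar at (225,280). The scene view shows only one ball, because the front wall may hide the others. I'll release, retreat and verify.

```bash
python3 -m crank '[{"tx":0,"ty":0,"tz":0,"rx":0,"ry":0,"rz":0},{"tx":0,"ty":0,"tz":0,"rx":0,"ry":0,"rz":0},{"tx":0,"ty":0,"tz":0,"rx":0,"ry":0,"rz":0},{"tx":0,"ty":0,"tz":0,"rx":0,"ry":0,"rz":0},{"tx":0,"ty":0,"tz":0,"rx":0,"ry":0,"rz":0}]' 60
python3 -m crank '[{"tx":0,"ty":0,"tz":0.03,"rx":0,"ry":0,"rz":0},{"tx":0,"ty":0,"tz":0.08,"rx":0,"ry":0,"rz":0},{"tx":0,"ty":0,"tz":0.13,"rx":0,"ry":0,"rz":0},{"tx":-0.03,"ty":0.04,"tz":0.17,"rx":0,"ry":0,"rz":0},{"tx":-0.06,"ty":0.08,"tz":0.17,"rx":0,"ry":0,"rz":0},{"tx":-0.09,"ty":0.12,"tz":0.17,"rx":0,"ry":0,"rz":0},{"tx":-0.12,"ty":0.16,"tz":0.17,"rx":0,"ry":0,"rz":0},{"tx":-0.12,"ty":0.16,"tz":0.17,"rx":0,"ry":0,"rz":0}]' 60
python3 - <<'E'
from h import *
s=env.read_state();print(s["clock"],s["ft_force"])
R=np.array([[.984,.178],[-.178,.984]]);O=np.array([.5766,-.1018])
for i,(n,(a,b,c,e)) in enumerate((("top",(140,285,290,420)),("scene",(180,390,220,380)))):
    p,d,P,h=cloud(n);H,S,V=[h[...,k].astype(int) for k in range(3)]
    m=np.zeros((480,640),bool);m[a:b,c:e]=True
    for nm,mm in(("brass",m&(H>14)&(H<32)&(S>110)&(V>60)),("red",m&((H<8)|(H>172))&(S>150)&(V>80))):
        k,l,st,ce=cv2.connectedComponentsWithStats(mm.astype(np.uint8))
        for j in range(1,k):
            if st[j,4]>=5:
                w=np.median(P[l==j],0);print(n,nm,st[j,4],ce[j].round(),(R@(w[:2]-O)).round(3),w[2].round(3))
    q=cv2.resize(p[a:b,c:e],(390,500),interpolation=cv2.INTER_CUBIC)
    o=q if i==0 else np.hstack([o,q])
cv2.imwrite("pics/c4.png",o[:,:,::-1])
E
```

```text
clock: 13.6
tool_pos: [0.6399, 0.0572, 0.1754]
ee_rot: [[0.0, -0.177, 0.984], [0.0, 0.984, 0.177], [-1.0, 0.0, 0.001]]
ft_force: [0.2, 0.5, -0.1]
finger_gap: 0.0529
clock: 14.6
tool_pos: [0.5179, 0.2194, 0.3456]
ee_rot: [[0.0, -0.182, 0.983], [0.001, 0.983, 0.182], [-1.0, 0.001, 0.0]]
ft_force: [0.7, 0.1, 1.8]
finger_gap: 0.0529
14.6 [0.67996572 0.07955109 1.77199057]
top brass 19 [355. 171.] [ 0.177 -0.015] 0.019
top brass 38 [351. 178.] [ 0.16  -0.002] 0.019
top red 166 [308. 201.] [0.087 0.128] 0.203
scene brass 22 [308. 354.] [ 0.159 -0.006] 0.018
scene red 212 [356. 249.] [0.094 0.133] 0.2
```

View pics/c4.png

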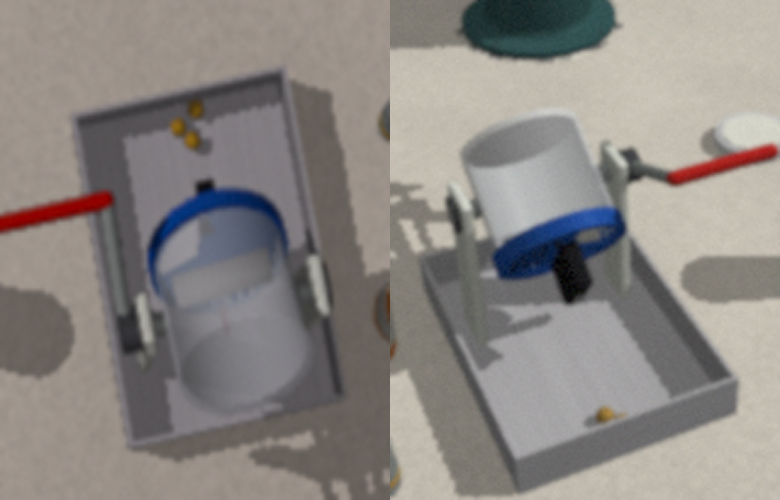

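```bash
python3 - <<'E'
from h import *
c=env.camera_params("top");K=c["mtx"];T=c["world_from_camera"]
R=np.array([[.984,.178],[-.178,.984]]);O=np.array([.5766,-.1018])
for nm,px in(("rod",(226,279)),("ball",(178,127)),("ball",(192,141)),("ball",(196,110))):
    u,v=290+px[0]/3,140+px[1]*145/500
    r=T[:3,:3]@np.linalg.inv(K)@[u,v,1]
    for z in ((.10,.11,.12) if nm=="rod" else (.012,)):
        w=T[:3,3]+r*(z-T[2,3])/r[2];s=R@(w[:2]-O);print(nm,z,s.round(3),np.linalg.norm([*s,z-.15]).round(3))
E
```

```text
rod 0.1 [ 0.025 -0.006] 0.056
rod 0.11 [ 0.024 -0.005] 0.047
rod 0.12 [ 0.023 -0.004] 0.038
ball 0.012 [0.165 0.003] 0.215
ball 0.012 [ 0.151 -0.008] 0.205
ball 0.012 [ 0.176 -0.016] 0.224
```

The rod comes out about 47 mm from the jar centre. Geometry bounds it near 50 mm, because the slot is narrower than the rod. All three balls lie inside the pan, so I'm handing in.

```bash
python3 -c "
from rig import env
print(env.job_done(), env.read_state()['clock'])"
```

```text
the job is handed in; nothing more can be done
the job is handed in; nothing more can be done
```

The job is handed in. My last checks put all three brass balls in the pan and the white rod still in the jar, but no verdict was reported.

**What I did:** I turned the cap about 67° clockwise by its grip with the jar upright. The top camera then put the medium slot about 0.02 rad off the pouring side. I swung the lever along its arc to the stop (about 2.18 rad), released it and backed away. This took about 15 of the 53 s.

**Last checks:**
- **Balls:** they lie at about x = 0.15 to 0.18 m, y = -0.016 to +0.003 m in the stand frame, inside the pan. The two that depth picked out are below the rim, at about z = 0.02 m.
- **Rod:** I estimated it at about 47 mm from the jar centre, against a limit of 55 mm. This is the least certain figure. It assumes a rod height of 110 mm; at 100 mm it would read 56 mm. From the jar's dimensions I put it at no more than about 51 mm.
- **Gripper:** it is clear of everything, with the wrist force near zero.

**Disagreements:**
- The scene camera showed only one ball, and the colour mask on the top image gave two blobs. The top picture itself clearly shows three, so the mask probably merged two, and the front wall may hide the others from the scene camera.
- I did not measure the other bench items again afterwards. The arm passed near none of them.

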